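Fetch the hidden amber filter and show it against the light

ROBOT

A 7-joint arm with a two-finger parallel gripper is mounted at the origin on a cart in front of the work surface, level with it; the furniture and walls round the work are solid. World frame = base frame: x ahead of the robot, y to its left, z up, the work surface at z = 0. Lengths are in m, angles in rad, forces in N, time in s.
With the tool pointing down it reaches from about 0.425 to 0.925 m from the base axis. Payload 6.8 kg.
Tool frame: the origin (TCP) lies between the finger pads; the fingertips stand 22 mm ahead of it and the grasp point (between the pads) lies 3 mm ahead of it; z points along the fingers, y is the line along which they close (so a half turn about z gives the same grasp; the last joint's range is limited). The gripper opens to 85 mm and grips with 20 to 120 N. Pads are 22 mm wide; open, the fingers measure 114 mm over their backs; the gripper's body (76 mm by 85 mm) begins 54 mm behind the grasp point. The pads swing forward as they close: fully open they stand 13 mm farther back than shut.
Start: joints at [-1.358, 0.477, 0.022, 1.555, -0.011, 1.109, -0.083], TCP at [0.213, 0.641, 0.253] pointing down, gripper open.
Joint ranges: [-2.96, 2.96], [-0.34, 2.1], [-1.41, 1.46], [0.24, 2.44], [-1.37, 4.51], [0.17, 1.92], [-2.96, 2.96]. Speed limits (rad/s): [2.39, 2.39, 3.14, 3.14, 3.14, 3.14, 3.14].

INTERFACE

Orientations are given as a unit quaternion [w, x, y, z].
In Python, from station import bot gives the robot as it stands.
- The arm moves only by the tool servo_tool, never from a script. Its argument "motion" is a list that holds one entry, the list of rows, each a list of 5 numbers: the opening, from 0 (shut) to 1 (fully open), then the shift along the world's x, y, z each as a share of 0.04 m, from -1 to 1, then the turn about the world's z as a share of 0.12 rad, from -1 to 1. A call has 1 to 20 rows; each row shifts and turns the commanded pose from where the row before left it; what a row does not reach is not made up. A row lasts 1/10 s, in which the tool goes at most 50 mm and 8.59 degrees, less where a joint would pass 70% of its speed; a pose out of reach is approached as far as the arm can. A call with a number of a shift or a turn outside -1 to 1 is refused whole. A call with a gripper value outside its range is refused whole. The fingers move at their own pace and stop on an object; "newtons" is the grip in N (left out, the last holds). Time passes only in rows, so rows that do not move let the fingers close. It gives the time, the measured TCP pose, the force, the opening and the grip force at its end, in the units of the state.
- bot.get_obs(): the state, without advancing time (a new reading comes with each control period).
- bot.read_camera(name): name is "side" or "top"; returns (picture, depth): 384x512x3 uint8, red, green, blue; 384x512 float32, m along the optical axis (not along the pixel's ray), 0 where there is no reading.
- bot.get_calibration(name): a dict with "fovy" (degrees; the focal length in pixels is half the picture's height over the tangent of half this angle, whatever the lens; pixels are square), "cx", "cy" (the principal point, pixels), "view" (4x4, takes a point from world to camera coordinates). Camera axes: x right, y down, z forward; pixel columns grow to the right and rows downward; lengths in m; the calibration is good to about 2 mm. A picture is of the moment at which its call begins. get_calibration takes no time and is no camera call.
- bot.hand_in(): hands the job in; it is judged then, once.
The state is a dict: "t": time; "q": joint angles; "joint_vel": joint speeds; "joint_torque": joint torques, N m; "eef_pos": TCP position; "tool_rot": TCP orientation; "contact_force": force on the tool from outside, world axes, zero at the start; "torque": the same for the moment, N m; "gripper_width": opening from 0.0 (shut) to 1.0 (fully open); "grasp_force": force on a finger pad.
Only numpy, scipy, OpenCV 4.12 (cv2) and the standard library are available. Lean on these libraries where they do the work, as an engineer would, in place of code of your own. Each camera call takes 0.05 s, during which the arm holds its last target. There are 200 camera calls.

TASK

Swing the lamp arm clear of the filter box, lift the box's blue cover flap until it stands open, and draw the amber filter plate out by its tab, leaving the blue one in its slot. Finish while still holding the amber plate in the gripper: upright and motionless about 7 cm in front of the lit white viewing screen, centred on the lit square and facing it squarely, touching nothing else; the flap stays open, the arm stays clear, and the things lying about and the screen are not to be knocked.

Things in the scene. Friction and masses are not known exactly. Their poses are not given: they have to be found in the camera images.
- filter_box: Fixed grey box, 108 (x) x 132 (y) x 96 mm high, 4 mm walls, open top under the flap; origin at centre of underside, x away from the robot, y left, z up. Inside, a black block with top at z = 40 mm has two slots at x = 0, y = +29 and -29 mm; in each a plate stands on the floor (z = 10 mm), faces looking along box x, 1.5 mm clearance. Which plate is in which slot varies.
- lamp_arm (a joint): Steel swing arm with round white lamp head on an upright 16 mm post at box x = 45, y = 90 mm. Near 0 (starts -0.12 to 0.22) the head hangs over the flap's front edge and knob, underside at z = 130 mm; the value grows, to 1.7 at most, as the head swings to the robot's left (clockwise from above); clear beside the box from 0.75 on. Light friction (0.06 N m); stays where left.
- lamp_grip (a point): The lamp head's grip: an upright black round pin, 16 mm diameter, 35 mm high, on top of the white head (68 mm diameter, 22 mm thick). The point is on the pin's axis, 22 mm above the head's top and 13 mm below the pin's top, at z = 174 mm. The pin may turn between the fingers.
- lamp_pivot (a point): Point on the arm's upright pivot axis, at the arm's height; the lamp grip is 138 mm from this axis.
- flap (a joint): Blue cover flap, 110 x 134 x 5 mm, hinged along the box's far upper edge (axis along box y). 0 = shut, 1.57 = upright, stops at 1.9 leaning away from the robot. Stiff hinge (0.13 N m): it stays where it is left.
- flap_knob (a point): Centre of the flap's pull knob, a black disc of 20 mm diameter, 14 mm wide, axis parallel to the hinge, in front of the flap's near edge: pinch its flat sides from above, fingers closing along box y. Shut, it is 18 mm before the box's front wall and 99 mm above the table, free air below. It may turn between the fingers as the flap rises.
- flap_hinge (a point): Middle of the flap's hinge axis (99 mm above the table); the knob is 126 mm from it.
- amber_filter: Amber filter plate, loose, about 60 g: black frame 6 (x, thickness) x 44 (y) x 52 mm high (z) with an amber window and an amber tab on top. Origin at the centre of its lower edge, x normal to its faces, z up. It starts in one of the two slots under the shut flap.
- amber_tab (a point): Grip point on the amber plate's tab, 70 mm above its lower edge. The tab is 8 mm thick (x), 26 mm wide (y) and spans 50 to 80 mm above the lower edge; pinch it across its thickness.
- amber_window (a point): Centre of the amber window, 28 mm above the plate's lower edge, 42 mm below the grip point.
- blue_filter: Blue filter plate, same size and shape, in the other slot; it stays there.
- screen: Fixed viewing screen, upright grey panel 134 mm wide (y), 16 mm thick, 170 mm high, with a white lit square, on a dark foot 10 mm high that reaches 23 mm in front of the face; origin at table level under its lit front face. Its x axis points out of its back, so the lit face looks along its -x, roughly toward the robot.
- screen_face (a point): Centre of the lit square (112 x 112 mm) on the screen's front face, 105 mm above the table; axes as the screen's.
- calculator: Grey calculator lying on the table, a bystander, 74 x 120 x 17 mm.
- petri: Small covered dish, a bystander, 58 mm across, 14 mm high.
- white_can: Small white can with black lid, a bystander, 34 mm diameter, 58 mm high.
- cover_glass: Small green and white box, a bystander, 36 x 36 x 13 mm.
- counter: White hand counter, a bystander, 48 x 66 x 23 mm.

How it is judged:
By the outcome, as a careful person would: the job done as asked, in the order asked, and still so for the second after the job is handed in, while the arm keeps its last pose, push and grip.
It also fails if it takes over 64 s, if anything falls off the work surface, if the arm or the gripper's body presses on something with over 40 N, if the wrist force passes 120 N, or if a joint passes its speed limit or range.

## Working session

There is one attempt and no reset: what is moved stays moved. The work goes in short steps, Python scripts to look and compute and a tool call to move; the robot and the scene stay as the last step left them, time stands still between calls to the robot, and variables do not carry over. Pictures are saved under pics/ and viewed, at most 10 in all, crops included, and the job is handed in when it is done.

Besides the shell and the picture viewer there is one more tool, called as name([rows], argument=value, ...), one row to a line, values as JSON. servo_tool: Moves the arm, as the interface text tells. Shift numbers are shares of 0.04 m and turn numbers shares of 0.12 rad, none past 1 either way. Its arguments: {"type":"object","properties":{"motion":{"type":"array"},"newtons":{"type":"number"}},"required":["motion"]}

```bash
mkdir -p pics
cat > h.py <<'E'
import numpy as np,cv2
from station import bot
def cam(n):
    p,d=bot.read_camera(n);return p,d,bot.get_calibration(n)
def pts(d,c):
    h,w=d.shape;f=h/2/np.tan(np.radians(c['fovy'])/2)
    v,u=np.mgrid[:h,:w]
    P=np.stack([(u-c['cx'])/f*d,(v-c['cy'])/f*d,d],-1)
    V=np.array(c['view']);return (P-V[:3,3])@V[:3,:3]
def ray(u,v,c,z,h=384):
    f=h/2/np.tan(np.radians(c['fovy'])/2);V=np.array(c['view']);R=V[:3,:3]
    o=-R.T@V[:3,3];r=R.T@np.array([(u-c['cx'])/f,(v-c['cy'])/f,1]);return o+r*(z-o[2])/r[2]
E
python3 - <<'E'
from h import *
im=[]
for n in('top','side'):
    p,d,c=cam(n);np.savez(n+'0.npz',p=p,d=d);im.append(p);print(n,c)
cv2.imwrite('pics/top0.png',cv2.resize(im[0][...,::-1],(800,600)))
cv2.imwrite('pics/side0.png',cv2.resize(im[1][...,::-1],(800,600)))
print(bot.get_obs())
E
```

```text
top {'fovy': 49.86802961964564, 'cx': 254.43844859410166, 'cy': 188.46057162206688, 'view': array([[ 0.00841165, -0.99988051,  0.01296974, -0.20636364],
       [-0.99516188, -0.00964022, -0.09777472,  0.58825165],
       [ 0.09788807, -0.01208454, -0.99512406,  1.11324545],
       [ 0.        ,  0.        ,  0.        ,  1.        ]])}
side {'fovy': 55.84166318093051, 'cx': 253.113858154915, 'cy': 196.08639276486917, 'view': array([[-0.99656078, -0.08283873,  0.00208866,  0.56421713],
       [-0.055956  ,  0.65413933, -0.75430144,  0.24007423],
       [ 0.06111909, -0.7518241 , -0.65652492,  0.75133438],
       [ 0.        ,  0.        ,  0.        ,  1.        ]])}
{'t': 0.1, 'q': array([-1.35812896,  0.47774207,  0.02233884,  1.55635226, -0.01151413,
        1.10933457, -0.0831322 ]), 'joint_vel': array([ 6.90483162e-04, -1.66751752e-03,  3.15817946e-04, -3.58206218e-03,
       -5.49098809e-05, -8.45978218e-04,  3.84891835e-04]), 'joint_torque': array([ 3.69287009e-03, -5.97759783e+01,  1.61335710e+00, -2.81953651e+01,
        1.28356065e-02,  5.12910701e-03,  3.09969053e-06]), 'eef_pos': array([0.2126662 , 0.6400851 , 0.25240646]), 'tool_rot': array([-8.12678940e-05,  1.59704363e-01,  9.87164519e-01, -8.50279949e-04]), 'contact_force': array([ 0.69023476,  0.26661415, -0.67724973]), 'torque': array([0.0011555 , 0.03966117, 0.00481588]), 'grasp_force': 0.0, 'gripper_width': 0.999393971446546}
```

View pics/top0.png

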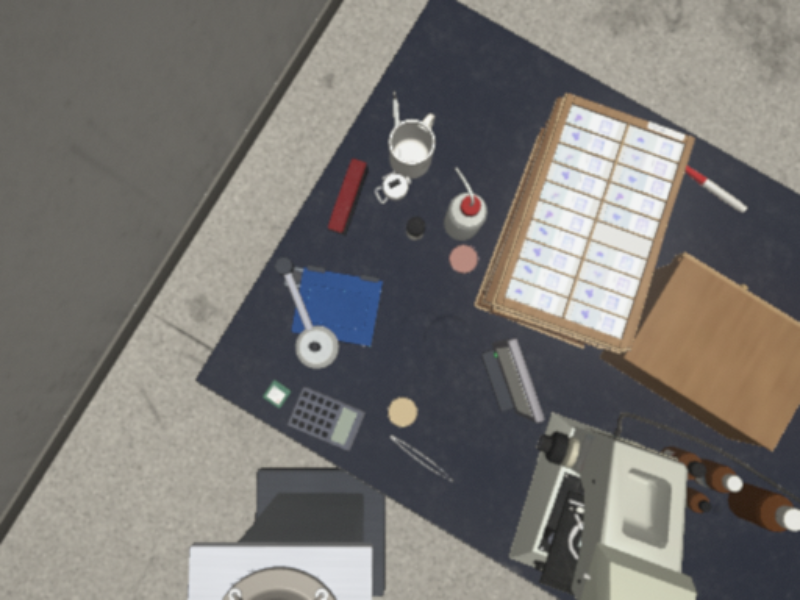

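View pics/side0.png

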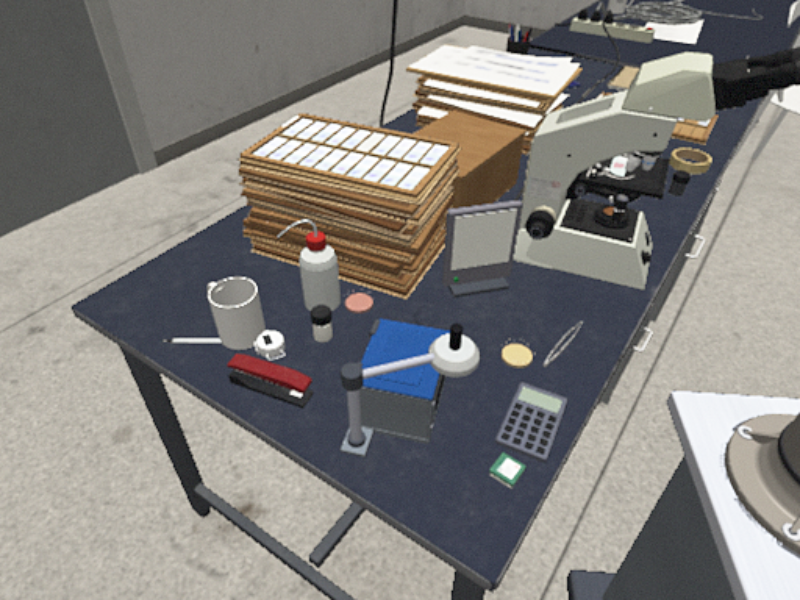

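Top view: lamp head at (317,347), flap at (338,305), post at (285,265), calculator at (326,417), petri at (402,411), screen at (520,380) with its foot on the left (face looking +y/-x). Side view: knob hidden under the head, which has its black pin at (456,337).

```bash
cat >> h.py <<'E'
def load(n):
    z=np.load(n+'0.npz');c=bot.get_calibration(n);return z['p'],z['d'],c,pts(z['d'],c)
E
python3 - <<'E'
from h import *
B=[];S=[];L=[];K=[];F=[]
for n in('top','side'):
    p,d,c,P=load(n);h=cv2.cvtColor(p,cv2.COLOR_RGB2HSV);H,s,v=[h[...,i].astype(int) for i in range(3)]
    x,y,z=P[...,0],P[...,1],P[...,2]
    b=(H>100)&(H<125)&(s>140)&(v>70)&(abs(z-.1)<.012)&(d>0)
    q=P[b];print(n,'flap',len(q),np.median(q[:,2]));B.append(q[:,:2])
    r=cv2.minAreaRect(q[:,:2].astype(np.float32));print(r);print(cv2.boxPoints(r))
    l=(z>.135)&(z<.16)&(s<60)&(v>120)&(x>.4)&(x<.62)&(y>.05)&(y<.45)&(d>0)
    q=P[l];print('lamp',len(q),q.mean(0),q.min(0),q.max(0))
    k=(z>.16)&(z<.21)&(v<90)&(x>.35)&(x<.65)&(y>.05)&(y<.4)&(d>0)
    q=P[k];print('pin',len(q),q.mean(0) if len(q) else 0)
    m=(z>.03)&(z<.18)&(x>.45)&(x<.72)&(y>-.2)&(y<-.0)&(d>0)
    q=P[m];print('screen',len(q),q.min(0),q.max(0));S.append(q)
    rr=cv2.minAreaRect(q[:,:2].astype(np.float32));print(rr)
    print(cv2.boxPoints(rr))
r=cv2.minAreaRect(np.vstack(B).astype(np.float32));print(r);print(cv2.boxPoints(r))
E
```

```text
top flap 1794 0.10348845706159258
((0.5632584691047668, -0.09915386140346527), (0.131609246134758, 0.10787850618362427), 80.2312240600586)
[[ 0.4989361  -0.15485235]
 [ 0.60525036 -0.17315635]
 [ 0.6275809  -0.04345538]
 [ 0.5212666  -0.02515137]]<stdin>:10: RuntimeWarning: Mean of empty slice.
  ret = um.true_divide(
Traceback (most recent call last):
ValueError: zero-size array to reduction operation minimum which has no identity
```

```bash
cat > m.py <<'E'
from h import *
B=[];S=[]
for n in('top','side'):
    p,d,c,P=load(n);h=cv2.cvtColor(p,cv2.COLOR_RGB2HSV);H,s,v=[h[...,i].astype(int) for i in range(3)]
    x,y,z=P[...,0],P[...,1],P[...,2];ok=d>0
    near=ok&(x>.38)&(x<.72)&(y>-.2)&(y<.05)
    b=near&(H>100)&(H<125)&(s>140)&(v>70)&(abs(z-.1)<.012)
    q=P[b];print(n,'flap',len(q),np.median(q,0));B.append(q[:,:2])
    r=cv2.minAreaRect(q[:,:2].astype(np.float32));print(r)
    l=near&(z>.145)&(z<.158)&(s<60)&(v>140)&(x<.53)
    q=P[l];print('head',len(q),cv2.minEnclosingCircle(q[:,:2].astype(np.float32)) if len(q) else 0)
    k=near&(z>.16)&(z<.21)&(v<90)
    q=P[k];print('pin',len(q),np.median(q,0),q.min(0),q.max(0)) if len(q) else print('nopin')
    m=ok&(z>.03)&(z<.18)&(x>.35)&(x<.6)&(y>-.45)&(y<-.25)
    q=P[m];print('screen',len(q),q.min(0),q.max(0));S.append(q[:,:2])
    rr=cv2.minAreaRect(q[:,:2].astype(np.float32));print(rr,cv2.boxPoints(rr).tolist())
    m=m&(s<40)&(v>170)&(z<.16);q=P[m];print('lit',len(q),q.mean(0),q.min(0),q.max(0))
    if len(q)>50:
        o=q.mean(0);_,_,vt=np.linalg.svd(q-o);print('normal',vt[2])
r=cv2.minAreaRect(np.vstack(B).astype(np.float32));print(r);print(cv2.boxPoints(r).tolist())
E
python3 m.py
```

```text
top flap 1794 [ 0.56732293 -0.10713596  0.10348846]
((0.5632584691047668, -0.09915386140346527), (0.131609246134758, 0.10787850618362427), 80.2312240600586)
head 472 ((0.4984232485294342, -0.07205269485712051), 0.03431174159049988)
pin 26 [ 0.49605513 -0.07367291  0.18840785] [ 0.49134538 -0.07954022  0.16053727] [ 0.62858121 -0.02336947  0.19061849]
screen 1085 [ 0.3500343  -0.44934902  0.03017857] [ 0.59896224 -0.33539238  0.17722871]
((0.48421454429626465, -0.4186771810054779), (0.2699331045150757, 0.0862022116780281), 19.76395034790039) [[0.34262388944625854, -0.42375338077545166], [0.371772825717926, -0.5048777461051941], [0.6258051991462708, -0.41360098123550415], [0.5966562628746033, -0.3324766159057617]]m.py:17: RuntimeWarning: Mean of empty slice.
  m=m&(s<40)&(v>170)&(z<.16);q=P[m];print('lit',len(q),q.mean(0),q.min(0),q.max(0))
  ret = um.true_divide(
Traceback (most recent call last):
  File "m.py", line 17, in <module>
    m=m&(s<40)&(v>170)&(z<.16);q=P[m];print('lit',len(q),q.mean(0),q.min(0),q.max(0))
                                                                   ~~~~~^^^
ValueError: zero-size array to reduction operation minimum which has no identity
```

```bash
python3 - <<'E'
import re
s=open('m.py').read()
i=s.index("    m=ok&(z>.03)");j=s.index("r=cv2.minAreaRect(np.vstack")
s=s[:i]+'''    U,V=np.meshgrid(np.arange(512),np.arange(384))
    box=(U>282)&(U<338)&(V>125)&(V<190) if n=='side' else (U>308)&(U<350)&(V>212)&(V<273)
    m=ok&box&(z>.03)&(z<.18);q=P[m];print('screen',len(q),q.min(0),q.max(0))
    t=P[m&(z>.155)];
    if len(t): print('topedge',cv2.minAreaRect(t[:,:2].astype(np.float32)),t[:,2].max())
    if n=='side':
        m=m&(s<60)&(v>150)&(abs(z-.105)<.054);q=P[m]
        for _ in range(3):
            o=q.mean(0);nn=np.linalg.svd(q-o)[2][2];q=q[abs((q-o)@nn)<.006]
        print('lit',len(q),o,nn,q.min(0),q.max(0))
'''+s[j:]
open('m.py','w').write(s)
E
python3 m.py
```

```text
top flap 1794 [ 0.56732293 -0.10713596  0.10348846]
((0.5632584691047668, -0.09915386140346527), (0.131609246134758, 0.10787850618362427), 80.2312240600586)
head 472 ((0.4984232485294342, -0.07205269485712051), 0.03431174159049988)
pin 26 [ 0.49605513 -0.07367291  0.18840785] [ 0.49134538 -0.07954022  0.16053727] [ 0.62858121 -0.02336947  0.19061849]
screen 857 [ 0.38256697 -0.4253734   0.03017857] [ 0.51088367 -0.3692055   0.17722871]
topedge ((0.44636744260787964, -0.397026389837265), (0.13354243338108063, 0.0176995899528265), 18.95895004272461) 0.1772287102229155
side flap 1593 [ 0.56524255 -0.0976299   0.10093029]
((0.5638484954833984, -0.09751900285482407), (0.13436093926429749, 0.10929363965988159), 80.50389862060547)
head 414 ((0.49851441383361816, -0.06620072573423386), 0.033322181552648544)
pin 99 [ 0.49581123 -0.06485914  0.17936144] [ 0.48761106 -0.07965385  0.16054003] [ 0.50308628 -0.06095806  0.18783278]
screen 2405 [ 0.34815094 -0.66597644  0.0300498 ] [ 0.51884041 -0.36497617  0.1704366 ]
topedge ((0.44663533568382263, -0.39468657970428467), (0.13299250602722168, 0.0212237611413002), 19.771989822387695) 0.17043660134945732
lit 655 [ 0.45059253 -0.38545205  0.10733274] [-0.34028075  0.94021168 -0.01452584] [ 0.39220422 -0.40878157  0.05200338] [ 0.49580592 -0.36759364  0.15832497]
((0.5637726187705994, -0.09763750433921814), (0.13458724319934845, 0.1093398854136467), 80.38797760009766)
[[0.4986337721347809, -0.1548578441143036], [0.6064386963844299, -0.17311494052410126], [0.6289114952087402, -0.04041716456413269], [0.5211065411567688, -0.022160068154335022]]
```

servo_tool([
  [[1,0.72,-0.98,0,0.128],[1,0.72,-0.98,0,0.128],[1,0.72,-0.98,0,0.128],[1,0.72,-0.98,0,0.128],[1,0.72,-0.98,0,0.128],[1,0.72,-0.98,0,0.128],[1,0.72,-0.98,0,0.128],[1,0.72,-0.98,0,0.128],[1,0.72,-0.98,0,0.128],[1,0.72,-0.98,0,0.128],[1,0,-1,0,0],[1,0,-1,0,0],[1,0,-1,0,0],[1,0,-1,0,0],[1,0,-1,0,0],[1,0,-1,0,0],[1,0,-1,0,0],[1,0,-1,0,0],[1,0,0,0,0],[1,0,0,0,0]],
])

```text
t: 2.1
eef_pos: [0.5005, -0.0722, 0.2531]
tool_rot: [-0.0, 0.085, 0.996, 0.0]
contact_force: [-0.1, 1.0, 0.0]
gripper_width: 1.0
grasp_force: 0.0
```

servo_tool([
  [[1,-0.1,0,-0.6,0],[1,0,0,-0.6,0],[1,0,0,-0.4,0],[1,0,0,-0.25,0],[1,0,0,0,0],[0,0,0,0,0],[0,0,0,0,0],[0,0,0,0,0],[0,0,0,0,0],[0,0,0,0,0],[0,0,0,0,0],[0,0,0,0,0]],
], newtons=30)

```text
t: 3.3
eef_pos: [0.497, -0.0716, 0.1797]
tool_rot: [0.0, 0.084, 0.996, 0.0]
contact_force: [-2.0, -0.8, 6.5]
gripper_width: 0.173
grasp_force: 29.3
```

Run:
```python
from h import *
# box + arc waypoints
psi=np.radians(-9.6);O=np.array([.564,-.0982]);R=np.array([[np.cos(psi),-np.sin(psi)],[np.sin(psi),np.cos(psi)]])
pv=O+R@[.045,.09];o=bot.get_obs();p=o['eef_pos'][:2];v=p-pv
print(pv,np.linalg.norm(v),o['eef_pos'],o['gripper_width'],o['grasp_force'])
a0=np.arctan2(v[1],v[0])%(2*np.pi);a1=np.radians(139.4);r=np.linalg.norm(v)
a=np.linspace(a0,a1,13);W=np.c_[pv[0]+.138*np.cos(a)+0,pv[1]+.138*np.sin(a)]
W+= (p-W[0])*np.linspace(1,1,13)[:,None]
print(np.degrees([a0,a1]),a1-a0);print(np.round(np.diff(W,axis=0)/.04,2).tolist(),W[-1])
```

```text
[ 0.62337901 -0.01696495] 0.13768963946439475 [ 0.49697603 -0.07156095  0.17971786] 0.17329382681314665 29.257640540599823
[203.36049286 139.4       ] -1.1163211916693907
[[-0.11, 0.3], [-0.09, 0.31], [-0.06, 0.32], [-0.03, 0.32], [0.0, 0.32], [0.03, 0.32], [0.06, 0.31], [0.09, 0.31], [0.12, 0.3], [0.15, 0.29], [0.17, 0.27], [0.2, 0.25]] [0.51888449 0.07296495]
```

servo_tool([
  [[0,-0.11,0.3,0,0],[0,-0.09,0.31,0,0],[0,-0.06,0.32,0,0],[0,-0.03,0.32,0,0],[0,0,0.32,0,0],[0,0.03,0.32,0,0],[0,0.06,0.31,0,0],[0,0.09,0.31,0,0],[0,0.12,0.3,0,0],[0,0.15,0.29,0,0],[0,0.17,0.27,0,0],[0,0.2,0.25,0,0],[0,0,0,0,0],[0,0,0,0,0],[0,0,0,0,0]],
])

```text
t: 4.8
eef_pos: [0.5178, 0.0741, 0.1793]
tool_rot: [-0.0, 0.083, 0.997, 0.0]
contact_force: [-1.0, 4.4, 2.5]
gripper_width: 0.168
grasp_force: 30.4
```

servo_tool([
  [[1,0,0,0,0],[1,0,0,0,0],[1,0,0,0,0],[1,0,0,0,0],[1,0,0,0,0],[1,0,0,0.5,0],[1,0,0,1,0],[1,0,0,0.5,0],[1,0,0,0,0]],
])

```text
t: 5.7
eef_pos: [0.5199, 0.0736, 0.2624]
tool_rot: [0.003, 0.084, 0.996, 0.001]
contact_force: [-0.2, -0.3, 0.4]
gripper_width: 1.0
grasp_force: 0.0
```

Run:
```python
from h import *
im=[]
for n in('top','side'):
    p,d,c=cam(n);np.savez(n+'0.npz',p=p,d=d);P=pts(d,c)
    h=cv2.cvtColor(p,cv2.COLOR_RGB2HSV);H,s,v=[h[...,i].astype(int) for i in range(3)]
    x,y,z=P[...,0],P[...,1],P[...,2]
    b=(d>0)&(x>.47)&(x<.65)&(y>-.2)&(y<.0)&(H>100)&(H<125)&(s>140)&(v>70)&(abs(z-.1)<.012)
    r=cv2.minAreaRect(P[b][:,:2].astype(np.float32));print(n,r)
    k=(d>0)&(abs(x-.493)<.02)&(abs(y+.086)<.03)&(z>.085)&(z<.125)&(v<90)&~b
    q=P[k];print('knob',len(q),q.mean(0),q.min(0),q.max(0))
    im.append(p[140:300,130:330] if n=='top' else p[170:330,200:400])
cv2.imwrite('pics/k.png',cv2.resize(np.hstack(im)[...,::-1],(800,320)))
```

```text
top ((0.5632662177085876, -0.09902144968509674), (0.1319359987974167, 0.10837770253419876), 80.10918426513672)
knob 50 [ 0.49301347 -0.08775778  0.10684437] [ 0.48254073 -0.09470705  0.09278108] [ 0.50817325 -0.07965286  0.11448476]
side ((0.5847271680831909, -0.10062810778617859), (0.14137372374534607, 0.07073330879211426), 88.2054672241211)
knob 67 [ 0.49096845 -0.08130046  0.10112729] [ 0.48294972 -0.09097194  0.08888846] [ 0.50214853 -0.07663304  0.108745  ]
```

View pics/k.png

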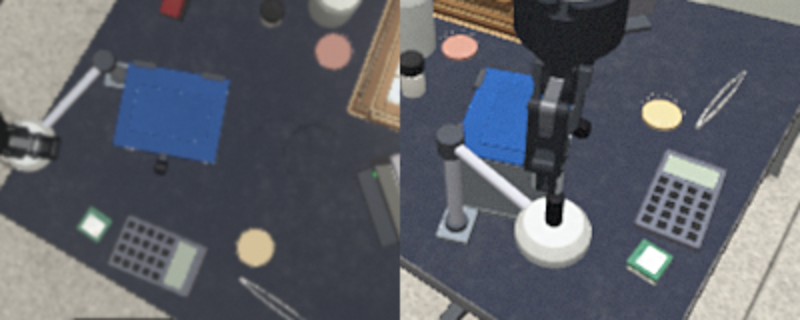

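Lamp head is clear, left of the box ((27,145) in the left crop). The knob shows at (160,163) in the left crop, and I measured it at about (0.492, -0.086).

servo_tool([
  [[1,-0.18,-1,0,0],[1,-0.18,-1,0,0],[1,-0.18,-1,0,0],[1,-0.18,-1,0,0],[1,0,0,-0.9,0],[1,0,0,-0.9,0],[1,0,0,-0.9,0],[1,0,0,-0.5,0],[1,0,0,-0.4,0],[1,0,0,-0.2,0],[1,0,0,0,0],[1,0,0,0,0]],
], newtons=40)

```text
t: 7.0
eef_pos: [0.4892, -0.0867, 0.1074]
tool_rot: [-0.0, 0.084, 0.997, -0.0]
contact_force: [0.4, 0.7, -0.1]
gripper_width: 1.0
grasp_force: 0.0
```

Run:
```python
from h import *
print(bot.get_obs()['eef_pos'])
t=np.linspace(0,1.75,21);a=np.radians(-9.6)
x=.126*(1-np.cos(t));W=np.c_[x*np.cos(a),x*np.sin(a),.126*np.sin(t)]
print(np.round(np.diff(W,axis=0)/.04,2).tolist())
```

```text
[ 0.48923738 -0.08671607  0.10738797]
[[0.01, -0.0, 0.28], [0.04, -0.01, 0.27], [0.06, -0.01, 0.27], [0.08, -0.01, 0.26], [0.1, -0.02, 0.25], [0.13, -0.02, 0.24], [0.15, -0.02, 0.23], [0.17, -0.03, 0.22], [0.18, -0.03, 0.2], [0.2, -0.03, 0.19], [0.22, -0.04, 0.17], [0.23, -0.04, 0.15], [0.24, -0.04, 0.13], [0.25, -0.04, 0.1], [0.26, -0.04, 0.08], [0.27, -0.04, 0.06], [0.27, -0.05, 0.03], [0.27, -0.05, 0.01], [0.27, -0.05, -0.01], [0.27, -0.05, -0.04]]
```

servo_tool([
  [[1,0,0,0.08,0],[0,0,0,0,0],[0,0,0,0,0],[0,0,0,0,0],[0,0,0,0,0],[0,0,0,0,0],[0,0,0,0,0],[0,0,0,0,0],[0,0,0,0,0]],
], newtons=40)

```text
t: 7.9
eef_pos: [0.4893, -0.0863, 0.1106]
tool_rot: [-0.0, 0.083, 0.997, 0.0]
contact_force: [-1.2, 2.4, 3.8]
gripper_width: 0.153
grasp_force: 43.1
```

servo_tool([
  [[0,0.01,0,0.28,0],[0,0.04,-0.01,0.27,0],[0,0.06,-0.01,0.27,0],[0,0.08,-0.01,0.26,0],[0,0.1,-0.02,0.25,0],[0,0.13,-0.02,0.24,0],[0,0.15,-0.02,0.23,0],[0,0.17,-0.03,0.22,0],[0,0.18,-0.03,0.2,0],[0,0.2,-0.03,0.19,0]],
])

```text
t: 8.9
eef_pos: [0.5336, -0.0938, 0.2071]
tool_rot: [-0.001, 0.084, 0.997, 0.0]
contact_force: [2.3, 0.6, -9.1]
gripper_width: 0.151
grasp_force: 39.0
```

servo_tool([
  [[0,0.22,-0.04,0.17,0],[0,0.23,-0.04,0.15,0],[0,0.24,-0.04,0.13,0],[0,0.25,-0.04,0.1,0],[0,0.26,-0.04,0.08,0],[0,0.27,-0.04,0.06,0],[0,0.27,-0.05,0.03,0],[0,0.27,-0.05,0.01,0],[0,0.27,-0.05,-0.01,0],[0,0.27,-0.05,-0.04,0],[0,0,0,0,0],[0,0,0,0,0]],
])

```text
t: 10.1
eef_pos: [0.6388, -0.1118, 0.2353]
tool_rot: [0.002, 0.083, 0.997, -0.0]
contact_force: [-0.1, 1.7, 5.8]
gripper_width: 0.151
grasp_force: 39.2
```

servo_tool([
  [[1,0,0,0,0],[1,0,0,0,0],[1,0,0,0,0],[1,0,0,0,0],[1,0,0,0.4,0],[1,0,0,0.6,0],[1,0,0,0.5,-0.93],[1,-0.5,-0.2,0,-0.93],[1,-0.5,-0.3,0,-0.93],[1,-0.5,-0.3,0,-0.93],[1,-0.5,-0.3,0,-0.93],[1,-0.5,-0.3,0,-0.93],[1,-0.5,-0.3,0,-0.93],[1,-0.5,-0.3,0,-0.93],[1,-0.5,0,0,-0.93],[1,-0.5,0,0,-0.93],[0.3,-0.5,0,0,-0.93],[0.3,0,0,0,-0.93],[0.3,0,0,0,-0.93],[0.3,0,0,0,-0.93]],
])

```text
t: 12.1
eef_pos: [0.4359, -0.1915, 0.2943]
tool_rot: [0.0, 0.763, 0.647, 0.0]
contact_force: [-0.3, -0.4, 0.1]
gripper_width: 0.33
grasp_force: 0.0
```

Run:
```python
from h import *
im=[]
psi=np.radians(-9.6);O=np.array([.564,-.0982]);R=np.array([[np.cos(psi),-np.sin(psi)],[np.sin(psi),np.cos(psi)]])
for n in('top','side'):
    p,d,c=cam(n);np.savez(n+'0.npz',p=p,d=d);P=pts(d,c)
    h=cv2.cvtColor(p,cv2.COLOR_RGB2HSV);H,s,v=[h[...,i].astype(int) for i in range(3)]
    Q=np.dstack([(P[...,:2]-O)@R,P[...,2]])
    ins=(d>0)&(abs(Q[...,0])<.05)&(abs(Q[...,1])<.062)&(Q[...,2]>.02)&(Q[...,2]<.1)
    a=ins&(H>8)&(H<32)&(s>110)&(v>60);q=Q[a]
    print(n,'amber',len(q));
    t=q[q[:,2]>.066]
    if len(t):print(len(t),np.median(t,0),t.min(0),t.max(0)); 
    t=q[q[:,2]>.085]
    if len(t)>4:print('top',len(t),t.mean(0),t.min(0),t.max(0),cv2.minAreaRect(t[:,:2].astype(np.float32)))
    f=(d>0)&(H>100)&(H<125)&(s>140)&(v>60)&(Q[...,2]>.11)&(Q[...,2]<.25)&(abs(Q[...,1])<.07)&(Q[...,0]>.03)&(Q[...,0]<.12)
    q=Q[f];print('flap',len(q),np.polyfit(q[:,2],q[:,0],1))
    im.append(p[140:300,130:330] if n=='top' else p[150:310,180:380])
cv2.imwrite('pics/b.png',cv2.resize(np.hstack(im)[...,::-1],(800,320)))
```

```text
top amber 57
36 [-0.00140205 -0.02979633  0.09027499] [-0.00515037 -0.04238667  0.07007621] [ 0.00321112 -0.01710987  0.09556452]
top 33 [-0.00100795 -0.02991132  0.09031009] [-0.00480056 -0.04238667  0.08554269] [ 0.00321112 -0.01710987  0.09556452] ((-0.0008995574899017811, -0.029754433780908585), (0.007983027026057243, 0.025143612176179886), 1.1491947174072266)
flap 135 [0.13422719 0.0338238 ]
side amber 109
61 [-0.00177858 -0.02080591  0.08574084] [-0.00522917 -0.04068775  0.06606439] [ 0.0030927  -0.01398258  0.09064502]
top 32 [-0.0012323  -0.0270887   0.08815831] [-0.00516005 -0.04068775  0.08526098] [ 0.0030927  -0.0160018   0.09064502] ((-0.0008677905425429344, -0.028405383229255676), (0.008130230940878391, 0.02470722794532776), 1.2609280347824097)
flap 876 [0.08431371 0.04332049]
```

View pics/b.png

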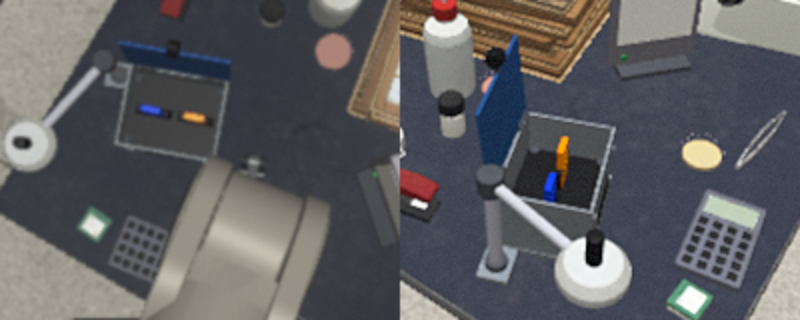

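Flap stands open, leaning back (left crop (175,57)). Amber tab is at (195,118), the slot nearer the screen; blue is at (153,111).

servo_tool([
  [[0.3,0.7,0.36,0,0],[0.3,0.7,0.36,0,0],[0.3,0.7,0.36,0,0],[0.3,0.7,0.36,0,0],[0.3,0.25,0.17,-0.7,0],[0.3,0,0,-0.8,0],[0.3,0,0,-0.8,0],[0.3,0,0,-0.8,0],[0.3,0,0,-0.8,0],[0.3,0,0,-0.5,0],[0.3,0,0,0,0],[0.3,0,0,0,0]],
])

```text
t: 13.4
eef_pos: [0.558, -0.1272, 0.1183]
tool_rot: [-0.0, 0.761, 0.649, -0.0]
contact_force: [-1.4, 0.1, -0.1]
gripper_width: 0.293
grasp_force: 0.0
```

servo_tool([
  [[0.3,0,0,-0.4,-0.07],[0.3,0,0,-0.3,0],[0.3,0,0,-0.13,0],[0.3,0,0,0,0],[0,0,0,0,0],[0,0,0,0,0],[0,0,0,0,0],[0,0,0,0,0],[0,0,0,0,0],[0,0,0,0,0]],
], newtons=40)

```text
t: 14.4
eef_pos: [0.5584, -0.1271, 0.0853]
tool_rot: [0.0, 0.764, 0.646, 0.0]
contact_force: [0.5, -0.0, 2.2]
gripper_width: 0.086
grasp_force: 41.6
```

servo_tool([
  [[0,0,0,0.15,0],[0,0,0,0.2,0],[0,0,0,0.25,0],[0,0,0,0.3,0],[0,0,0,0.4,0],[0,0,0,0.4,0],[0,0,0,0.4,0],[0,0,0,0.4,0],[0,0,0,0.3,0],[0,0,0,0.3,0],[0,0,0,0.2,0],[0,0,0,0,0]],
])

```text
t: 15.6
eef_pos: [0.5586, -0.1272, 0.2181]
tool_rot: [0.001, 0.764, 0.646, 0.001]
contact_force: [0.9, -0.7, -2.0]
gripper_width: 0.085
grasp_force: 41.2
```

Run:
```python
from h import *
im=[]
for n in('top','side'):
    p,d,c=cam(n);np.savez(n+'0.npz',p=p,d=d);P=pts(d,c)
    h=cv2.cvtColor(p,cv2.COLOR_RGB2HSV);H,s,v=[h[...,i].astype(int) for i in range(3)]
    a=(d>0)&(H>8)&(H<32)&(s>110)&(v>60)&(P[...,2]>.1)&(abs(P[...,0]-.558)<.06)&(abs(P[...,1]+.127)<.06)
    q=P[a];print(n,len(q),q.mean(0) if len(q) else 0)
    if len(q)>50: print(q.min(0),q.max(0))
    im.append(p[60:330,180:380])
cv2.imwrite('pics/c.png',cv2.resize(np.hstack(im)[...,::-1],(800,540)))
# screen top edge from top view & lit face from side view
for n in('top','side'):
    p,d,c,P=load(n);U,V=np.meshgrid(np.arange(512),np.arange(384))
    h=cv2.cvtColor(p,cv2.COLOR_RGB2HSV);s,v=h[...,1],h[...,2];z=P[...,2]
    box=(U>282)&(U<338)&(V>125)&(V<190) if n=='side' else (U>308)&(U<350)&(V>212)&(V<273)
    m=(d>0)&box&(z>.03)&(z<.18)&(P[...,1]>-.43)
    t=P[m&(z>.16)]
    if len(t):print(n,'topedge',cv2.minAreaRect(t[:,:2].astype(np.float32)))
    if n=='side':
        m2=m&(s<60)&(v>150);cc=cv2.minAreaRect(np.argwhere(m2)[:,::-1].astype(np.float32));print('litpix',cc)
```

```text
top 0 0
side 139 [ 0.55580518 -0.11770061  0.21539497]
[ 0.51810344 -0.13857695  0.15325303] [ 0.59868642 -0.10327521  0.47334583]
top topedge ((0.4465131163597107, -0.3969343602657318), (0.13310380280017853, 0.017537925392389297), 18.705862045288086)
side topedge ((0.44557806849479675, -0.3942597508430481), (0.13342784345149994, 0.01847635954618454), 18.48780632019043)
litpix ((310.4461669921875, 150.06922912597656), (38.20269775390625, 48.001441955566406), 82.87498474121094)
```

View pics/c.png

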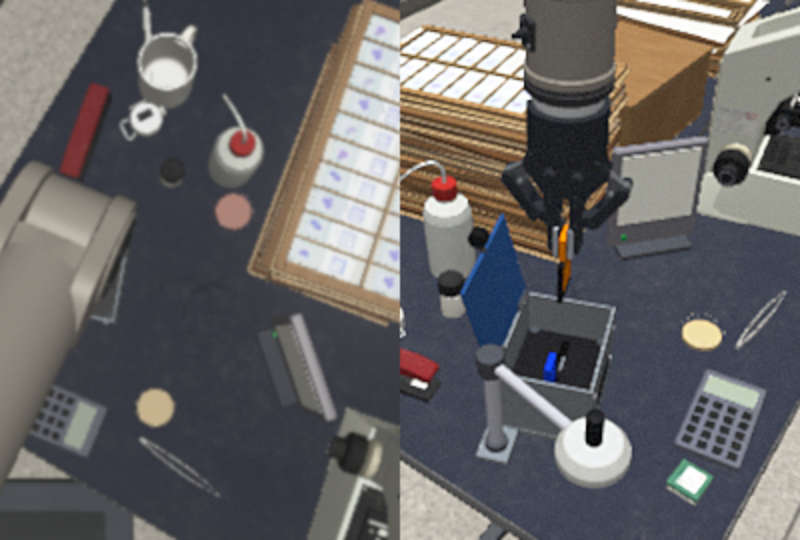

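Amber plate is out (side crop (566,250)) and blue is still in its slot at (551,366). The flap is open and the lamp clear.

servo_tool([
  [[0,-0.15,-0.2,0,0],[0,-0.29,-0.41,0,-0.5],[0,-0.29,-0.41,0,-0.8],[0,-0.29,-0.41,0,-0.9],[0,-0.29,-0.41,0,-0.9],[0,-0.29,-0.41,0,-0.9],[0,-0.29,-0.41,0,-0.9],[0,-0.29,-0.41,0,-0.9],[0,-0.29,-0.41,0,-0.9],[0,-0.29,-0.41,0,-0.9],[0,-0.29,-0.41,0,-0.9],[0,-0.29,-0.41,0,-0.3],[0,-0.12,-0.17,-0.2,0],[0,0,0,-0.4,0],[0,0,0,-0.4,0],[0,0,0,-0.4,0],[0,0,0,-0.2,0],[0,0,0,0,0],[0,0,0,0,0],[0,0,0,0,0]],
])

```text
t: 17.7
eef_pos: [0.42, -0.3225, 0.1535]
tool_rot: [0.0, 0.985, 0.173, 0.0]
contact_force: [-0.4, -0.3, -0.6]
gripper_width: 0.084
grasp_force: 41.2
```

Run:
```python
from h import *
o=bot.get_obs();print(o['eef_pos'],o['tool_rot'],np.degrees(2*np.arctan2(o['tool_rot'][2],o['tool_rot'][1]))-90)
im=[]
for n in('top','side'):
    p,d,c=cam(n);np.savez(n+'0.npz',p=p,d=d);P=pts(d,c)
    h=cv2.cvtColor(p,cv2.COLOR_RGB2HSV);H,s,v=[h[...,i].astype(int) for i in range(3)]
    near=(d>0)&(np.hypot(P[...,0]-.42,P[...,1]+.322)<.04)
    a=near&(H>8)&(H<32)&(s>110)&(v>60)&(P[...,2]>.08)&(P[...,2]<.17);q=P[a]
    if len(q)>20:
        print(n,len(q),q.mean(0),q.min(0),q.max(0))
        w=q[q[:,2]<.125];print('win',len(w),w.mean(0) if len(w) else 0,w.min(0),w.max(0));nn=np.linalg.svd(w-w.mean(0))[2][2];print('n',nn)
    k=near&(P[...,2]>.06)&(P[...,2]<.128);q=P[k]
    if len(q)>20: print('plate',len(q),q.mean(0),q.min(0),q.max(0),cv2.minAreaRect(q[:,:2].astype(np.float32)))
    im.append(p[130:290,240:440] if n=='side' else p[130:290,180:380])
cv2.imwrite('pics/d.png',cv2.resize(np.hstack(im)[...,::-1],(800,320)))
```

```text
[ 0.42004591 -0.32251358  0.15345941] [3.65270548e-04 9.84931076e-01 1.72946374e-01 4.40939476e-04] -70.08165298877617
side 158 [ 0.42150673 -0.31799683  0.11289419] [ 0.40306074 -0.32709337  0.08875288] [ 0.43618288 -0.31059476  0.15923893]
win 134 [ 0.41983562 -0.31804393  0.1069562 ] [ 0.40306074 -0.32522632  0.08875288] [ 0.43618288 -0.3110575   0.12487341]
n [-0.34704907  0.93774554 -0.01379275]
plate 239 [ 0.41989021 -0.31834948  0.10282356] [ 0.3983316  -0.3284228   0.07757602] [ 0.44060026 -0.30906984  0.12781424] ((0.41900914907455444, -0.3185229003429413), (0.04412751644849777, 0.010903479531407356), 12.209086418151855)
```

View pics/d.png

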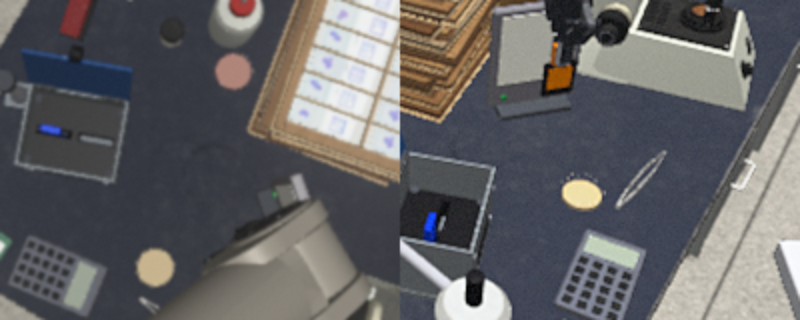

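Plate is upright in front of the screen (side crop (558,75)). Only sub-degree and 1 mm corrections remain.

servo_tool([
  [[0,0.01,0.01,-0.03,-0.08],[0,0,0,0,0],[0,0,0,0,0],[0,0,0,0,0],[0,0,0,0,0],[0,0,0,0,0],[0,0,0,0,0],[0,0,0,0,0]],
])

```text
t: 18.6
eef_pos: [0.4201, -0.3218, 0.1517]
tool_rot: [0.0, 0.986, 0.168, 0.0]
contact_force: [1.1, 0.2, -0.9]
gripper_width: 0.089
grasp_force: 41.2
```

Run:
```python
from station import bot
o=bot.get_obs();print(o['eef_pos'],o['tool_rot'],o['grasp_force'],abs(o['joint_vel']).max())
print(bot.hand_in())
```

```text
[ 0.42005123 -0.32183109  0.15171887] [1.58180311e-05 9.85756949e-01 1.68176205e-01 3.13499470e-05] 41.21873438358307 0.0012244380847981726
the job is handed in; nothing more can be done
None
```

The job is handed in at about 18.6 s: the lamp is swung clear, the flap is open, and the blue plate is still in its slot. By my measurements, the amber plate is held still and upright about 7 cm in front of the lit screen, centred to within 1–2 mm and square to within about a degree.

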